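Fit a new thermocouple through the test kiln's lid

ROBOT

A 6-joint arm with a two-finger parallel gripper is mounted at the origin on the work surface. World frame = base frame: x ahead of the robot, y to its left, z up, the work surface at z = 0. Lengths are in m, angles in degrees, forces in N, time in s.
With the tool pointing down it reaches from about 0.275 to 0.975 m from the base axis. Payload 8.4 kg.
Tool frame: the origin (TCP) lies midway between the tips of the shut fingers; the grasp point (between the pads) lies 19 mm behind it; y points along the fingers, x is the direction in which the jaws open and shut, and the axes are right-handed (so a half turn about y gives the same grasp; the last joint's range is limited). The gripper opens to 92 mm and grips with 3 to 60 N. Pads are 20 mm wide; open, the fingers measure 128 mm over their backs; the gripper's body (75 mm by 189 mm) begins 69 mm behind the grasp point.
Start: joints at [-0.138, 20.225, 93.587, -0, 66.188, -0.138], TCP at [0.625, -0, 0.215] pointing down, gripper open.
Joint ranges: [-150.9, 150.9], [-52.94, 120.26], [3.33, 152.33], [-74.26, 254.26], [0, 154.13], [-172.89, 172.89]. Speed limits (degrees/s): [127.2, 127.2, 159.86, 180, 180, 180].

INTERFACE

Orientations are given as [roll, pitch, yaw] about the fixed x, y, z axes, in that order (R = Rz(yaw) Ry(pitch) Rx(roll)).
In Python, from plant import bot gives the robot as it stands. The module is installed in compiled form; this text tells all that it offers.
- The arm moves only by the tool drive_tool, never from a script. Its argument "motion" is a list that holds one entry, the list of rows, each a list of 7 numbers: the turn, a rotation vector about the tool's x, y, z in units of 8 degrees (1.0 is 8 degrees), then the shift along the tool's x, y, z in units of 40 mm (1.0 is 40 mm), then the finger opening in mm, from 0 to 91.9. In form: [[[rx, ry, rz, dx, dy, dz, gripper], ...]]. A call has 1 to 5 rows; each row is the pose to reach, as a shift and turn from the pose commanded when the call began, along the tool's axes at that moment; what a row does not reach only later rows make up. A row lasts 1/8 s, in which the tool goes at most 62.5 mm and 10.7 degrees, less where a joint would pass 70% of its speed; a pose out of reach is approached as far as the arm can. A call with a gripper value outside its range is refused whole. The fingers move at their own pace and stop on an object; the grip force is fixed at half the most. Time passes only in rows, so rows that repeat a pose let the fingers close. It gives the time, the measured TCP pose, the force and the opening at its end, in the units of the state.
- bot.observe(): the state, without advancing time (a new reading comes with each control period).
- bot.read_camera(name): name is "scene" or "side" or "wrist"; returns the picture (420x560x3 uint8, red, green, blue); there is no depth.
- bot.camera_info(name): a dict with "vertical_fov" (degrees; the focal length in pixels is half the picture's height over the tangent of half this angle, whatever the lens; pixels are square), "cx", "cy" (the principal point, pixels), "pose" (4x4, takes a point from camera to world coordinates). Camera axes: x right, y down, z forward; pixel columns grow to the right and rows downward; lengths in m; the calibration is good to about 2 mm. A picture is of the moment at which its call begins: read the wrist's pose just before it. camera_info takes no time and is no camera call; for the wrist camera it gives the pose at the moment of the call.
- bot.finish_job(): hands the job in, once; it reports no verdict.
The state is a dict: "t": time; "q": joint angles; "qvel": joint speeds; "joint_efforts": joint torques, N m; "position": TCP position; "tool_rot": TCP orientation; "ft_force": force on the tool from outside, world axes, zero at the start; "moment": the same for the moment, N m; "grip_width": opening from 0.0 (shut) to 1.0 (fully open).
Only numpy, scipy, OpenCV 4.12 (cv2) and the standard library are available. Lean on these libraries where they do the work, as an engineer would, in place of code of your own. Each camera call takes 0.05 s, during which the arm holds its last target. There are 200 camera calls.

TASK

The test kiln is cold and gets a new thermocouple. First turn the kiln's rotary switch anticlockwise until it clicks over into its off position and leave it off; then take the new thermocouple out of the wooden rack and lower its white sheath straight down through the round port in the kiln lid without ever touching the kiln with it, because the brick crumbles and the sheath is brittle. Stop with about 12 mm of white sheath showing between the lid and the steel neck, and finish still holding it there, upright, still and centred with an even gap all round so that I can pack the gap; leave the other things on the bench where they are.

Things in the scene. Friction and masses are not known exactly. Their poses are not given: they have to be found in the camera images.
- kiln: Low bench-top test kiln, fixed, level, lid shut: stainless box 280 x 280 mm, flat top of the cream brick lid 170 mm above the bench. Lid handle juts 37 mm from the middle of its -x side, 150 mm up. Grey control console beside it: 220 (x) x 110 mm (y), flat top 130 mm up, middle at kiln x = 0, y = +207 mm. Origin on the bench under the middle of the box; z up.
- port (a point): Centre of the upper mouth of the thermocouple port, a plain round hole 24 mm in diameter straight down through the 45 mm thick brick lid, in the middle of its top (170 mm up); below it the chamber is empty for 70 mm more. z up. Two fixed 6 mm studs, 12 mm tall, stand on the lid 45 mm to either side along the kiln's x.
- switch (a joint): Rotary switch on the console at kiln x = 0, y = +207 mm, axis vertical. 0 = on (as found, within 0.06), 1.047 rad = off, 60 degrees anticlockwise from above; end stops at both. Bistable: a spring detent holds it at either end with up to about 0.17 N m; turned past the middle (0.52 rad) it snaps over by itself.
- switch_grip (a point): On the switch's axis at grip height, 162 mm above the bench. The grey handle is an upright bar 46 mm long (this point's x) and 12 mm wide (y), top 9 mm above this point, on a 46 mm disc whose top is 22 mm below it. At joint value 0 its x is the kiln's x. The kiln's side is 67 mm away (kiln -y) and its lid top 8 mm higher.
- thermocouple: New thermocouple, about 0.22 kg, upright in the rack. Origin at the tip, z up its axis. White sheath 10 mm in diameter, 0 to 90 mm above the tip; steel neck 18 mm in diameter, 90 to 115; metal head, a block 44 (x) x 38 mm (y), 115 to 149; round screw cap 37 mm in diameter, 149 to 161. A cable gland of 18 mm diameter juts 17 mm from the head's +x face.
- tc_neck (a point): On the thermocouple's axis at the lower end of the steel neck, where the white sheath begins, 90 mm above the tip. Axes as thermocouple.
- tc_head (a point): On the thermocouple's axis in the middle of the head, 134 mm above the tip; grip the flat faces here, 38 mm apart along y. Axes as thermocouple.
- rack: Beech block 80 (x) x 120 (y) mm, 100 mm tall, fixed, with two blind holes 13 mm in diameter, 95 mm deep, at y = -32 and +32 mm. The thermocouple stands in the one at y = -32 mm, its neck resting on the top, its tip 10 mm above the bench; the other is empty. Origin under its middle, z up.
- old_thermocouple: Bystander: the old thermocouple, sheath snapped off short, lying on the bench, about 93 mm long (along x). Leave it.
- small_pot: Bystander: small rectangular brown clay pot, 108 x 83 mm, 48 mm high. Leave it.
- kiln_post: Bystander: upright cream kiln post, 38 mm in diameter, 64 mm high. Leave it.
- screwdriver: Bystander: screwdriver 180 mm long lying along its x. Leave it.
Things that resemble listed ones, but are neither listed nor needed, are in the scene too. What is shaped like the thermocouple but orange or turquoise is not meant.

How it is judged:
By the outcome, as a careful person would: the job done as asked, in the order asked, and still so for the second after the job is handed in, while the arm keeps its last pose, push and grip.
It also fails if it takes over 67 s, if anything falls off the work surface, if the arm or the gripper's body presses on something with over 40 N, if the wrist force passes 120 N, or if a joint passes its speed limit or range.

## Working session

There is one attempt and no reset: what is moved stays moved. The work goes in short steps, Python scripts to look and compute and a tool call to move; the robot and the scene stay as the last step left them, time stands still between calls to the robot, and variables do not carry over. Pictures are saved under pics/ and viewed, about 8 in all and at most 12, crops included, and the job is handed in when it is done.

Besides the shell and the picture viewer there is one more tool, called after ">>>" by a JSON object that holds its "name" and its "arguments". drive_tool: Moves the arm, as the interface text tells. Its arguments: {"type":"object","properties":{"motion":{"type":"array"}},"required":["motion"]}

```bash
mkdir -p pics; cat > h.py <<'E'
import numpy as np, cv2
from plant import bot
def save(name,fn,crop=None,scale=1):
    info=bot.camera_info(name); im=bot.read_camera(name)[:,:,::-1]
    np.save('pics/'+fn+'.npy',im); import pickle; pickle.dump(info,open('pics/'+fn+'.pkl','wb'))
    cv2.imwrite('pics/'+fn+'.png',im); return info,im
def load(fn):
    import pickle; return pickle.load(open('pics/'+fn+'.pkl','rb')),np.load('pics/'+fn+'.npy')
def ray(info,u,v):
    f=210/np.tan(np.radians(info['vertical_fov']/2)); P=np.array(info['pose'])
    d=P[:3,:3]@np.array([(u-info['cx'])/f,(v-info['cy'])/f,1]); return P[:3,3],d
def atz(info,u,v,z):
    o,d=ray(info,u,v); return o+d*(z-o[2])/d[2]
def proj(info,p):
    f=210/np.tan(np.radians(info['vertical_fov']/2)); P=np.array(info['pose'])
    c=P[:3,:3].T@(np.array(p)-P[:3,3]); return np.array([info['cx']+f*c[0]/c[2],info['cy']+f*c[1]/c[2]])
E
python3 - <<'E'
from h import *
a=save('scene','s0')[1]; b=save('side','d0')[1]; c=save('wrist','w0')[1]
for n in ('scene','side','wrist'):
    i=bot.camera_info(n); print(n,i['vertical_fov'],i['cx'],i['cy'],np.round(i['pose'],3).tolist())
print(bot.observe())
E
```

```text
scene 53.86600545912947 283.7141464530462 203.72816833066557 [[-0.63, 0.504, -0.591, 1.082], [0.777, 0.396, -0.49, 0.641], [-0.013, -0.768, -0.641, 0.724], [0.0, 0.0, 0.0, 1.0]]
side 56.103052329129326 281.4347376414161 216.04051048106854 [[0.999, -0.01, 0.043, 0.495], [-0.041, -0.575, 0.817, -0.619], [0.017, -0.818, -0.574, 0.662], [0.0, 0.0, 0.0, 1.0]]
wrist 62.72406264450065 277.66393808062276 212.61548402844474 [[1.0, -0.0, -0.001, 0.624], [-0.0, -0.965, -0.262, 0.073], [-0.001, 0.262, -0.965, 0.385], [0.0, 0.0, 0.0, 1.0]]
{'t': 0.15, 'q': array([-1.35824294e-01,  2.02546350e+01,  9.36176466e+01, -6.62148908e-04,
        6.61879294e+01, -1.35573028e-01]), 'qvel': array([-0.00688003, -0.06374448, -0.13941419, -0.00241408, -0.0199684 ,
       -0.07239294]), 'joint_efforts': array([-8.47799656e-04, -5.94210899e+01, -3.34467816e+01,  6.96930941e-02,
        2.04021111e-02, -8.35750166e-05]), 'position': array([6.24633977e-01, 1.54560262e-05, 2.14034635e-01]), 'tool_rot': array([-9.00004630e+01,  6.02122696e-02,  1.61436379e-05]), 'ft_force': array([ 0.42230583, -0.13221819, -0.17612847]), 'moment': array([ 0.01556703, -0.04109137, -0.03608125]), 'grip_width': 1.0001009020926472}
```

View pics/s0.png

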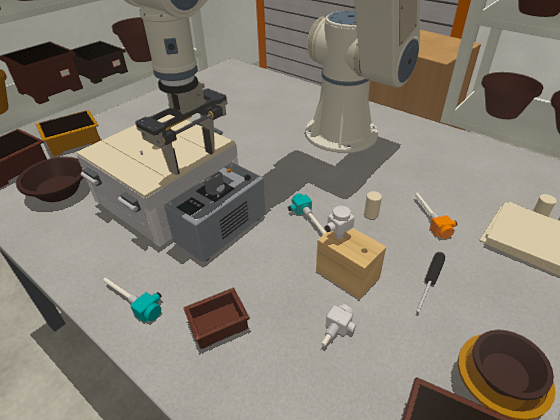

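View pics/d0.png

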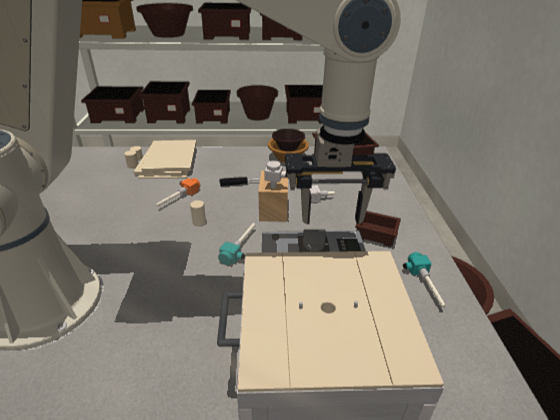

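The side view shows the port at about (328,308), the studs at (301,306) and (356,304), the switch near (314,240) and the thermocouple head near (273,172). The scene view shows the switch near (217,185), and the thermocouple head near (341,217) in the rack. I'll enlarge both.

```bash
python3 - <<'E'
from h import *
i,d=load('d0'); j,s=load('s0')
cv2.imwrite('pics/d0c.png',cv2.resize(d[160:310,225:425],None,fx=4,fy=4,interpolation=cv2.INTER_CUBIC))
cv2.imwrite('pics/s0c.png',cv2.resize(s[150:300,190:390],None,fx=4,fy=4,interpolation=cv2.INTER_CUBIC))
p=atz(i,328,308,.17);print('port',p,'studs',atz(i,301,309,.17),atz(i,356,307,.17))
print('tc cap side',atz(i,273,166,.171),'scene',atz(j,341,212,.171)); print('rack mid', atz(i,273,182,.1))
E
```

```text
port [ 0.59711749 -0.18214027  0.17      ] studs [ 0.55277315 -0.18311652  0.17      ] [ 0.64348733 -0.18119834  0.17      ]
tc cap side [0.5187998  0.30964543 0.171     ] scene [0.51980364 0.32566155 0.171     ]
rack mid [0.52002993 0.34797105 0.1       ]
```

View pics/d0c.png

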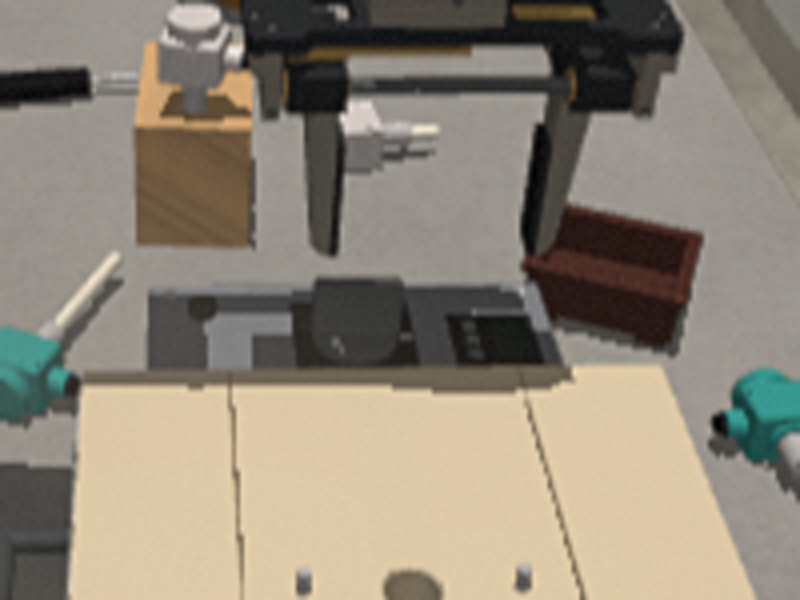

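View pics/s0c.png

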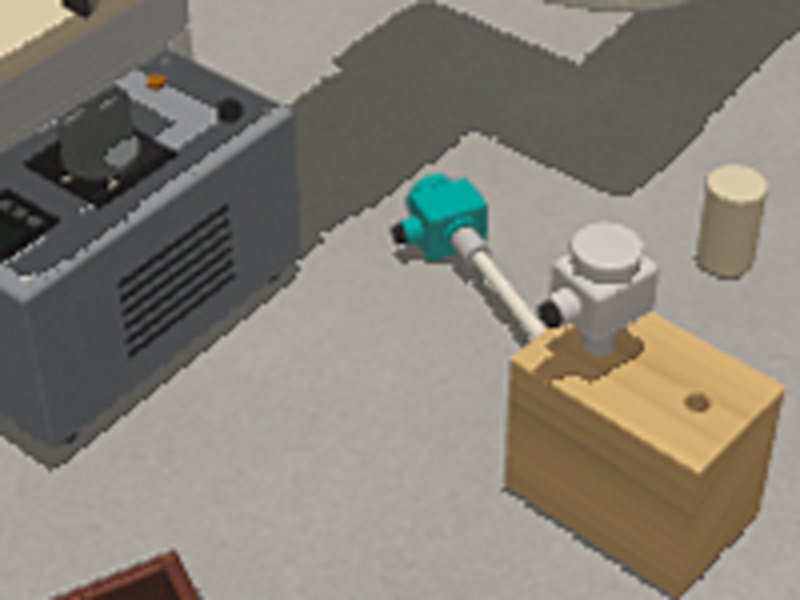

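The enlargements show the thermocouple cap top at scene (341,211) with its gland toward +x. The switch handle runs about along world x, and the port at side (328,307) lies midway between the studs. Next is the wrist view.

```bash
python3 - <<'E'
from h import *
i,w=load('w0')
g=cv2.resize(w,None,fx=1.4,fy=1.4,interpolation=cv2.INTER_CUBIC)
cv2.imwrite('pics/w0c.png',g)
for p in [(.593,.025,.171),(.597,-.182,.17)]: print(proj(i,p))
E
```

```text
[229.27137862 197.80348706]
[244.08240732 451.21328391]
```

View pics/w0c.png

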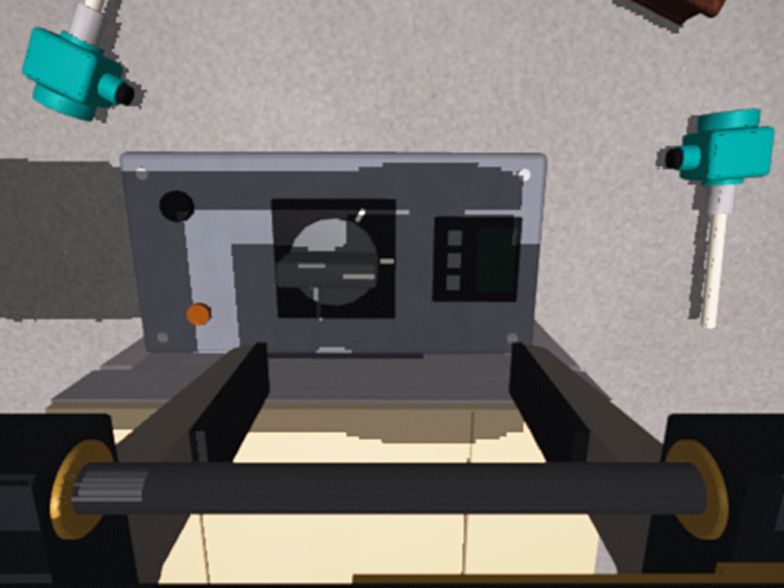

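>>> {"name": "drive_tool", "arguments": {"motion": [[[0,1.3,0,-0.2,-0.3,0.2,91.9],[0,2.6,0,-0.4,-0.6,0.4,91.9],[0,3.9,0,-0.8,-0.6,0.6,91.9],[0,5.2,0,-0.8,-0.6,0.6,91.9],[0,6.5,0,-0.8,-0.6,0.6,91.9]]]}}

```text
t: 0.78
position: [0.5927, 0.0242, 0.2385]
tool_rot: [-90.0, 0.0, -52.3]
ft_force: [-0.5, 0.4, 0.4]
grip_width: 0.996
```

>>> {"name": "drive_tool", "arguments": {"motion": [[[0,1.2,0,0,0,0,91.9],[0,2.4,0,0,0,0,91.9],[0,3.6,0,0,0,0,91.9],[0,4.75,0,0,0,0,91.9],[0,4.75,0,0,0,0,91.9]]]}}

```text
t: 1.4
position: [0.5928, 0.024, 0.2384]
tool_rot: [-90.0, -0.0, -89.9]
ft_force: [-0.1, -0.1, -0.2]
grip_width: 1.002
```

```bash
python3 - <<'E'
from h import *
i,w=load('w0')
print('disc',atz(i,334/1.4,262/1.4,.14),'console corners',[atz(i,u/1.4,v/1.4,.13).round(4) for u,v in [(122,154),(546,154)]])
o=bot.observe();print(o['position'],o['tool_rot'],o['ft_force'])
i,w=save('wrist','w1');print(np.round(i['pose'],3))
cv2.imwrite('pics/w1.png',cv2.resize(w,None,fx=1.4,fy=1.4,interpolation=cv2.INTER_CUBIC))
E
```

```text
disc [0.59552593 0.02589333 0.14      ] console corners [array([0.4885, 0.0796, 0.13  ]), array([0.7035, 0.0796, 0.13  ])]
[0.59282548 0.02399182 0.23835969] [-9.00261199e+01 -2.54654831e-04 -8.99368475e+01] [-0.1168757  -0.07413363 -0.1534621 ]
[[ 0.001 -0.966 -0.26   0.665]
 [-1.    -0.    -0.002  0.024]
 [ 0.002  0.26  -0.966  0.409]
 [ 0.     0.     0.     1.   ]]
```

View pics/w1.png

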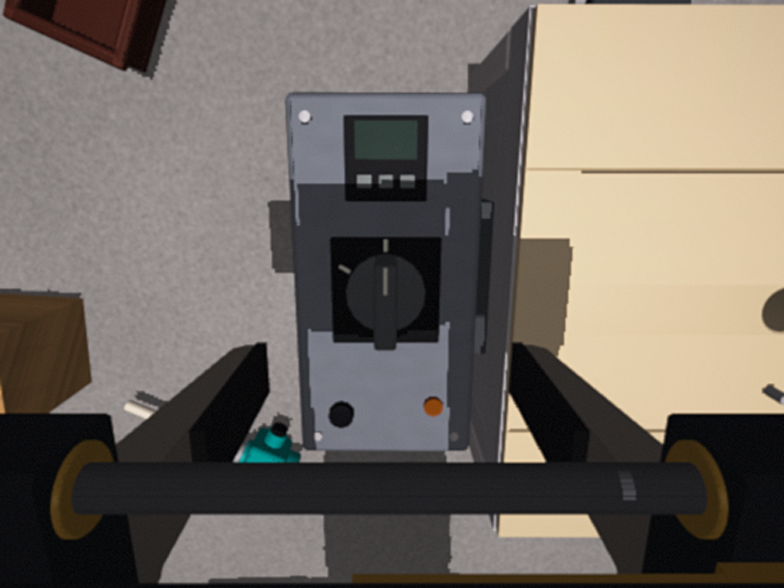

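The wrist view shows the switch disc centred at zoomed (386,294), with the handle along the kiln's x at the on mark and well between the fingers.

```bash
python3 - <<'E'
from h import *
i,w=load('w1')
print('disc',atz(i,386/1.4,294/1.4,.14),'bar ends',atz(i,386/1.4,254/1.4,.171),atz(i,385/1.4,338/1.4,.171), 'kiln seam',atz(i,528/1.4,169/1.4,.17),atz(i,784/1.4,172/1.4,.17))
print('edge', [atz(i,u/1.4,v/1.4,.17)[:2] for u,v in [(533,6),(500,530)]])
E
```

```text
disc [0.59481129 0.02530561 0.14      ] bar ends [0.6235853  0.02517013 0.171     ] [0.57909495 0.02572222 0.171     ] kiln seam [ 0.66469104 -0.04299978  0.17      ] [ 0.66339937 -0.16632156  0.17      ]
edge [array([ 0.73434893, -0.03991455]), array([ 0.45846414, -0.04212127])]
```

>>> {"name": "drive_tool", "arguments": {"motion": [[[0,0,0,-0.04,0,0.1,40],[0,0,0,-0.04,0,0.1,40],[0,0,0,-0.04,0.5,0.1,40],[0,0,0,-0.04,1.4,0.1,40],[0,0,0,-0.04,2.0,0.1,40]]]}}

```text
t: 2.08
position: [0.5965, 0.0256, 0.1572]
tool_rot: [-90.1, -0.0, -89.9]
ft_force: [-0.5, 0.4, -0.4]
grip_width: 0.477
```

>>> {"name": "drive_tool", "arguments": {"motion": [[[0,0,0,0,0.35,0,40],[0,0,0,0,0.35,0,40],[0,0,0,0,0.35,0,16],[0,0,0,0,0.35,0,8],[0,0,0,0,0.35,0,8]]]}}

```text
t: 2.7
position: [0.5974, 0.0258, 0.1453]
tool_rot: [-89.9, 0.0, -90.0]
ft_force: [0.5, 13.1, 5.4]
grip_width: 0.133
```

>>> {"name": "drive_tool", "arguments": {"motion": [[[0,0,0,0,0,0,5],[0,0,0,0,0,0,5],[0,0,0,0,0,0,5]]]}}

```text
t: 3.08
position: [0.5974, 0.026, 0.1453]
tool_rot: [-89.9, 0.0, -90.0]
ft_force: [-0.6, 3.3, 6.2]
grip_width: 0.127
```

>>> {"name": "drive_tool", "arguments": {"motion": [[[0,-0.8,0,0,0,0,5],[0,-1.6,0,0,0,0,5],[0,-2.4,0,0,0,0,5],[0,-3.2,0,0,0,0,5],[0,-4.0,0,0,0,0,5]]]}}

```text
t: 3.7
position: [0.5972, 0.0268, 0.1453]
tool_rot: [-89.9, 0.1, -57.8]
ft_force: [-2.1, 7.5, 6.9]
grip_width: 0.128
```

>>> {"name": "drive_tool", "arguments": {"motion": [[[0,-0.8,0,0,0,0,5],[0,-1.6,0,0,0,0,5],[0,-2.4,0,0,0,0,5],[0,-3.2,0,0,0,0,5],[0,-3.4,0,0,0,0,5]]]}}

```text
t: 4.32
position: [0.5967, 0.0273, 0.1453]
tool_rot: [-89.9, 0.1, -30.7]
ft_force: [-4.0, 9.8, 7.8]
grip_width: 0.126
```

>>> {"name": "drive_tool", "arguments": {"motion": [[[0,0,0,0,0,0,5],[0,0,0,0,0,0,30],[0,0,0,0,0,0,36],[0,0,0,0,0,0,36]]]}}

```text
t: 4.82
position: [0.597, 0.0253, 0.1444]
tool_rot: [-90.0, -0.0, -30.8]
ft_force: [-0.2, 0.4, -0.7]
grip_width: 0.391
```

>>> {"name": "drive_tool", "arguments": {"motion": [[[0,0,0,0,-0.5,0,40],[0,0,0,0,-1.4,0,60],[0,0,0,0,-2.3,0,80],[0,0,0,0,-3.0,0,91.9],[0,0,0,0,-3.0,0,91.9]]]}}

```text
t: 5.45
position: [0.5983, 0.0254, 0.2667]
tool_rot: [-89.9, -0.2, -30.8]
ft_force: [-0.4, -1.1, 0.2]
grip_width: 0.85
```

```bash
python3 - <<'E'
from h import *
o=bot.observe();print(o['position'],o['tool_rot'],o['ft_force'])
i,w=save('wrist','w2')
cv2.imwrite('pics/w2.png',w)
E
```

```text
[0.59830912 0.02542025 0.26669497] [-89.87961177  -0.20350953 -30.81286428] [-0.41541556 -1.14088733  0.1696894 ]
```

View pics/w2.png

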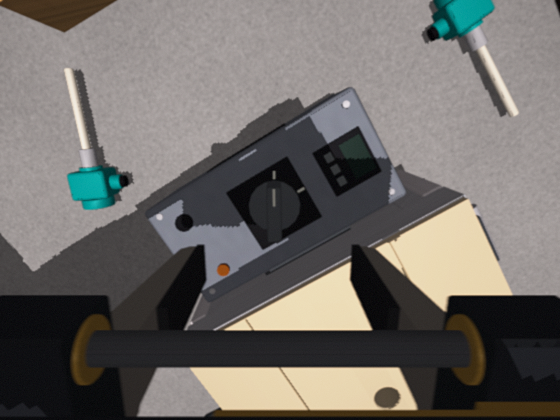

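The wrist view shows the handle bar now aligned with the off mark at (274,175), and the port just visible at (387,397). On to the rack.

>>> {"name": "drive_tool", "arguments": {"motion": [[[0,1.0,0,-0.9,0,0.9,91.9],[0,2.0,0,-2.0,0,1.9,91.9],[0,3.0,0,-3.1,0,3.0,91.9],[0,4.0,0,-4.2,0,4.1,91.9],[0,5.0,0,-5.0,0,4.9,91.9]]]}}

```text
t: 6.12
position: [0.524, 0.2982, 0.2626]
tool_rot: [-90.1, -0.0, -71.0]
ft_force: [-0.2, -0.2, -1.2]
grip_width: 0.996
```

>>> {"name": "drive_tool", "arguments": {"motion": [[[0,1.2,0,0,0,0,91.9],[0,2.4,0,0,0,0,91.9],[0,2.4,0,0,0,0,91.9],[0,2.4,0,0,0,0,91.9]]]}}

```text
t: 6.62
position: [0.5253, 0.296, 0.2636]
tool_rot: [-90.1, -0.0, -89.8]
ft_force: [0.1, -0.5, 0.7]
grip_width: 0.998
```

```bash
python3 - <<'E'
from h import *
i,_=load('w2');print('port',atz(i,387,397,.17))
o=bot.observe();print(o['position'],o['tool_rot'],o['ft_force'])
i,w=save('wrist','w3')
print(np.round(i['pose'],4).tolist())
cv2.imwrite('pics/w3.png',cv2.resize(w,None,fx=1.4,fy=1.4,interpolation=cv2.INTER_CUBIC))
E
```

```text
port [ 0.5947195  -0.18145113  0.17      ]
[0.52526588 0.29598232 0.26360521] [-9.00724508e+01 -4.20619369e-02 -8.98045770e+01] [ 0.1163084 -0.4710329  0.6833467]
[[0.0031, -0.9653, -0.2611, 0.5979], [-1.0, -0.0024, -0.0031, 0.2965], [0.0024, 0.2611, -0.9653, 0.4347], [0.0, 0.0, 0.0, 1.0]]
```

View pics/w3.png

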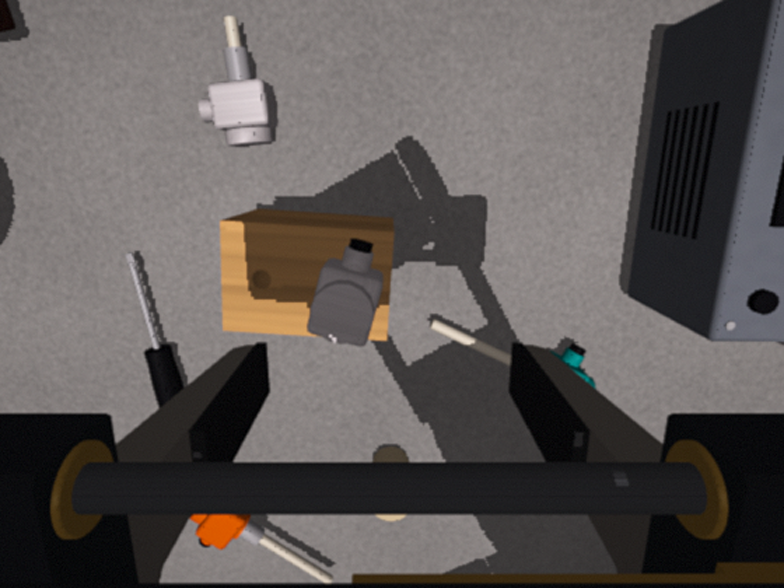

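```bash
python3 - <<'E'
from h import *
i,w=load('w3')
c=w[140:260,150:310].astype(float); c=np.clip((c/255)**.6*255,0,255).astype('uint8')
cv2.imwrite('pics/w3c.png',cv2.resize(c,None,fx=5,fy=5,interpolation=cv2.INTER_CUBIC))
E
```

```text
(no output)
```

View pics/w3c.png

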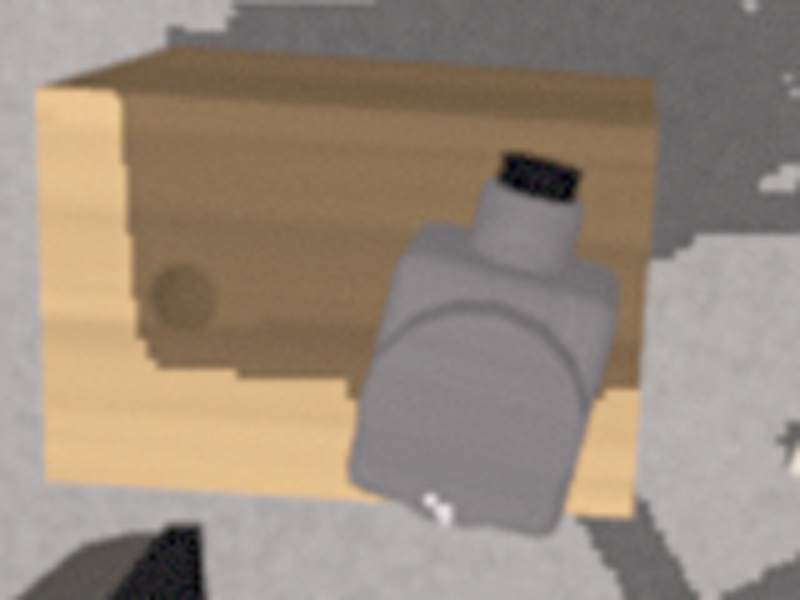

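The crop shows the head turned clockwise by about 13° in the image: its left edge runs (405,235)→(355,470) and its right edge (615,290)→(560,525). The cap circle's centre is near (477,410), and the rack corners are at (47,480), (632,517) and (655,80).

```bash
python3 - <<'E'
from h import *
i,w=load('w3')
g=lambda u,v,z:atz(i,150+u/5,140+v/5,z)[:2]
print('cap',g(477,410,.171))
for a,b in [((405,240),(357,465)),((613,290),(560,520)),((358,480),(550,528))]:
    p,q=g(*a,.159),g(*b,.159);d=p-q;print(p,q,np.degrees(np.arctan2(d[1],d[0])))
gl=g(540,175,.142);print('gland',gl, np.degrees(np.arctan2(*(gl-g(477,410,.171))[::-1])))
A,B,C=g(47,480,.1),g(632,517,.1),g(655,80,.1);print('rack',A,B,C,np.linalg.norm(A-B),np.linalg.norm(B-C))
r=(A+C)/2; d=(B-A)/np.linalg.norm(B-A); print('rack mid',r,'hole',r+d*.032, 'hole2 seen',g(183,298,.1),'pred',r-d*.032,np.degrees(np.arctan2(d[0],-d[1])))
j,s=load('s0');print('scene cap',atz(j,341.2,211,.171))
E
```

```text
cap [0.5187324  0.32141793]
[0.54394701 0.33363885] [0.50541458 0.34295938] -13.597958745333292
[0.53570988 0.2998301 ] [0.49565459 0.30886412] -12.709765714162131
[0.50274902 0.34289587] [0.49420491 0.3105781 ] 75.1910634320267
gland [0.55197504 0.31249639] -15.022846807436624
rack [0.48224061 0.41649643] [0.47446674 0.29665011] [0.56386901 0.2924142 ] 0.12009817988526948 0.08950256272236468
rack mid [0.52305481 0.35445531] hole [0.52098347 0.32252242] hole2 seen [0.52054919 0.3861404 ] pred [0.52512615 0.38638821] -3.711308406846497
scene cap [0.51693107 0.32428189 0.171     ]
```

>>> {"name": "drive_tool", "arguments": {"motion": [[[0,1.0,0,-0.4,0,-0.1,91.9],[0,1.7,0,-0.65,0,-0.18,91.9],[0,1.7,0,-0.65,0.8,-0.18,91.9],[0,1.7,0,-0.65,1.9,-0.18,91.9],[0,1.7,0,-0.65,2.7,-0.18,91.9]]]}}

```text
t: 7.3
position: [0.5179, 0.3218, 0.1547]
tool_rot: [-90.0, -0.0, -103.5]
ft_force: [0.5, -0.8, -0.4]
grip_width: 0.999
```

>>> {"name": "drive_tool", "arguments": {"motion": [[[0,0,0,0,0.4,0,91.9],[0,0,0,0,0.7,0,91.9],[0,0,0,0,0.75,0,75],[0,0,0,0,0.75,0,60],[0,0,0,0,0.75,0,48]]]}}

```text
t: 7.92
position: [0.5189, 0.3227, 0.1275]
tool_rot: [-89.9, 0.1, -103.6]
ft_force: [0.3, -0.3, -0.5]
grip_width: 0.694
```

```bash
python3 - <<'E'
from h import *
o=bot.observe();print(o['position'],o['tool_rot'],o['ft_force'],o['moment'],o['grip_width'])
E
```

```text
[0.51890412 0.32268839 0.12753973] [-8.99368612e+01  6.29991476e-02 -1.03593745e+02] [ 0.27946449 -0.33388427 -0.48586675] [ 0.04845484  0.08537179 -0.00831309] 0.6943392058985771
```

>>> {"name": "drive_tool", "arguments": {"motion": [[[0,0,0,0,0.05,0,44],[0,0,0,0,0.05,0,41],[0,0,0,0,0.05,0,37],[0,0,0,0,0.05,0,30],[0,0,0,0,0.05,0,30]]]}}

```text
t: 8.55
position: [0.5184, 0.3224, 0.1246]
tool_rot: [-90.0, 0.0, -103.6]
ft_force: [0.4, 0.5, 0.4]
grip_width: 0.407
```

>>> {"name": "drive_tool", "arguments": {"motion": [[[0,0,0,0,0,0,30],[0,0,0,0,0,0,30]]]}}

```text
t: 8.8
position: [0.5184, 0.3224, 0.1246]
tool_rot: [-90.0, 0.0, -103.6]
ft_force: [-0.4, 0.3, 1.9]
grip_width: 0.418
```

```bash
python3 - <<'E'
from h import *
o=bot.observe();print(o['position'],o['tool_rot'],o['ft_force'],o['moment'],o['grip_width']*92)
E
```

```text
[0.51839544 0.32241082 0.12462993] [-8.99984215e+01  3.90532393e-03 -1.03599435e+02] [-0.38162399  0.33062223  1.93658409] [0.13761919 0.09609188 0.00845828] 38.44126429786682
```

>>> {"name": "drive_tool", "arguments": {"motion": [[[0,0,0,0,-0.4,0,30],[0,0,0,0,-0.9,0,30],[0,0,0,0,-1.5,0,30],[0,0,0,0,-2.1,0,30],[0,0,0,0,-2.7,0,30]]]}}

```text
t: 9.43
position: [0.5182, 0.3222, 0.2342]
tool_rot: [-90.0, 0.0, -103.6]
ft_force: [-0.2, -0.3, -2.9]
grip_width: 0.412
```

>>> {"name": "drive_tool", "arguments": {"motion": [[[0,0,0,0,-0.7,0,30],[0,0,0,0,-1.4,0,30],[0,0,0,0,-2.1,0,30],[0,0,0,0,-2.6,0,30],[0,0,0,0,-2.7,0,30]]]}}

```text
t: 10.05
position: [0.5187, 0.3225, 0.3426]
tool_rot: [-89.9, 0.1, -103.6]
ft_force: [-0.2, -0.5, -3.4]
grip_width: 0.412
```

```bash
python3 - <<'E'
from h import *
o=bot.observe();print(o['position'],o['tool_rot'],o['ft_force'],o['grip_width']*92)
yaw=np.radians(o['tool_rot'][2]);x=np.array([np.cos(yaw),np.sin(yaw)]);z=np.array([-np.sin(yaw),np.cos(yaw)])
d=np.array([.597,-.1815])-o['position'][:2];print(d,'dx',d@x/.04,'dz',d@z/.04)
E
```

```text
[0.5187011  0.32250903 0.34264655] [-8.98933266e+01  1.03548518e-01 -1.03600511e+02] [-0.24007515 -0.46451221 -3.40208563] 37.91632785043283
[ 0.0782989  -0.50400903] dx 11.786600511013825 dz 4.865535629018954
```

>>> {"name": "drive_tool", "arguments": {"motion": [[[0,0,0,0.5,0,0.2,30],[0,0,0,1.3,0,0.54,30],[0,0,0,2.2,0,0.91,30],[0,0,0,3.1,0,1.28,30],[0,0,0,4.0,0,1.65,30]]]}}

```text
t: 10.68
position: [0.5442, 0.1488, 0.3394]
tool_rot: [-90.1, -0.1, -103.6]
ft_force: [0.1, -0.3, -2.8]
grip_width: 0.414
```

>>> {"name": "drive_tool", "arguments": {"motion": [[[0,0,0,0.9,0,0.37,30],[0,0,0,1.8,0,0.74,30],[0,0,0,2.7,0,1.11,30],[0,0,0,3.6,0,1.49,30],[0,0,0,4.5,0,1.86,30]]]}}

```text
t: 11.3
position: [0.5738, -0.0435, 0.3395]
tool_rot: [-90.1, -0.0, -103.6]
ft_force: [-0.3, -0.1, -2.2]
grip_width: 0.412
```

>>> {"name": "drive_tool", "arguments": {"motion": [[[0,0,0,0.9,0,0.37,30],[0,0,0,1.8,0,0.74,30],[0,0,0,2.6,0,1.07,30],[0,0,0,3.1,0,1.28,30],[0,0,0,3.29,0,1.36,30]]]}}

```text
t: 11.92
position: [0.5962, -0.183, 0.3398]
tool_rot: [-90.1, 0.0, -103.7]
ft_force: [0.1, -0.6, -2.1]
grip_width: 0.411
```

>>> {"name": "drive_tool", "arguments": {"motion": [[[0,0,0,0,0,0,30],[0,0,0,0,0,0,30]]]}}

```text
t: 12.18
position: [0.5967, -0.1808, 0.3406]
tool_rot: [-90.0, 0.0, -103.5]
ft_force: [0.1, 0.6, -2.0]
grip_width: 0.413
```

```bash
python3 - <<'E'
from h import *
o=bot.observe();print(o['position'],o['tool_rot'],o['ft_force'],o['moment'],o['grip_width']*92)
a,s=save('side','d4');b,c=save('scene','s4'); e,w=save('wrist','w4')
P=o['position']
for n,i in (('side',a),('scene',b),('wrist',e)):
  print(n,'tip pred',proj(i,[P[0],P[1],P[2]-.1146]),'port',proj(i,[.597,-.1815,.17]))
sc=s[200:330,275:380]; cc=c[60:190,100:205]
f=lambda m:cv2.resize(m,(390,482),interpolation=cv2.INTER_CUBIC)
cv2.imwrite('pics/c4.png',np.hstack([f(sc),f(cc)]))
E
```

```text
[ 0.59671551 -0.18083099  0.34056483] [-9.00165319e+01  2.13827211e-02 -1.03549428e+02] [ 0.08790683  0.58871585 -2.01468216] [0.11137825 0.08053538 0.03614575] 37.991784940368234
side tip pred [330.67770876 282.73585953] port [327.87473429 307.70184439]
scene tip pred [150.15505466 127.07596964] port [154.76767529 146.66894957]
wrist tip pred [277.19235571 207.69428509] port [277.76791349 193.69816606]
```

View pics/c4.png

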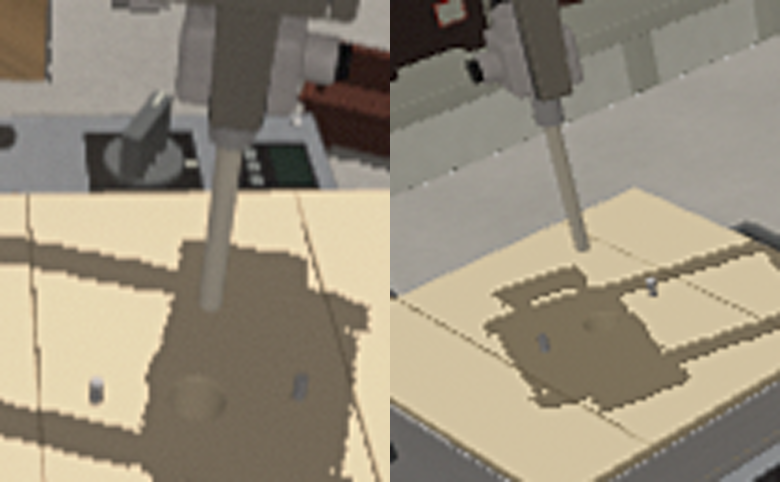

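```bash
python3 - <<'E'
from h import *
P=np.array([.5967,-.1808,.3406]); tip=P[2]-.1146
for fn,t,h,o in (('d4',(211,304),(199,398),(275,200)),('s4',(192,246),(213,324),(100,60))):
    i,m=load(fn); k=105/390
    T=[o[0]+t[0]*k-.4,o[1]+t[1]*130/482-.4]; H=[o[0]+h[0]*k-.4,o[1]+h[1]*130/482-.4]
    a=atz(i,*T,tip)[:2];b=atz(i,*H,.17)[:2]; print(fn,'tip',a,'hole',b,'hole-tip',(b-a)*1000)
    # sheath edges per row: print profile angle
    n=proj(i,[P[0],P[1],tip+.09]);print('pred axis top',n,'bottom',proj(i,[P[0],P[1],tip]))
    x0,y0=int(T[0]),int(T[1]); g=cv2.cvtColor(m,cv2.COLOR_BGR2GRAY)
    for y in range(y0-22,y0+4,4): print(y,x0-12, g[y,x0-12:x0+13])
E
```

```text
d4 tip [ 0.59820951 -0.17839774] hole [ 0.59772012 -0.17989515] hole-tip [-0.48938845 -1.49740781]
pred axis top [336.26987684 237.12808003] bottom [330.66695136 282.70551611]
259 319 [216 213 214 214 213 214 215 214 214 215 221 216 114 115 124 130 126 121
 139 219 218 216 214 215 214]
263 319 [214 215 215 215 218 216 218 218 219 220 220 176 114 119 127 127 125 128
 193 221 218 215 214 216 214]
267 319 [216 215 218 214 124  97 104 106 108 107 106 109 119 128 125 128 121 110
 103 102 109 109 106 106 118]
271 319 [186 222 223 219 114 103 107 108 109 106 103 116 121 126 126 125 118 103
 109 108 105 105 108 107 107]
275 319 [106 106 106 105 108 108 107 105 106 104 109 120 126 127 127 122 108 106
 108 106 107 108 106 108 106]
279 319 [177 176 170 110 105 107 106 107 105 103 114 122 126 126 126 117 105 105
 105 105 104 106 107 108 107]
283 319 [222 216 115  99 104 106 106 105 107 105 111 119 122 119 115 109 107 108
 108 104 105 106 107 108 105]
s4 tip [ 0.59157186 -0.18313855] hole [ 0.59453966 -0.17589557] hole-tip [2.96779802 7.24298002]
pred axis top [141.5646337   92.38705534] bottom [150.16495587 127.06455769]
103 139 [158 158 158 160 140 125 127 124 109 153 159 157 158 157 157 157 157 156
 155 154 154 155 154 155 157]
107 139 [155 156 155 157 160 148 127 127 124 112 154 160 156 157 157 157 156 156
 156 157 158 157 156 157 157]
111 139 [155 154 153 153 154 155 147 128 127 125 111 152 156 155 154 155 154 155
 154 156 156 153 154 151 169]
115 139 [153 153 153 154 155 154 155 145 129 127 122 110 152 154 149 167 171 192
 194 196 196 196 195 195 195]
119 139 [156 157 156 155 154 151 152 163 177 137 126 121 106 196 200 196 195 195
 195 195 195 195 195 195 195]
123 139 [195 198 197 196 195 195 195 196 200 184 135 125 121 107 166 190 197 197
 195 195 195 195 195 195 195]
127 139 [195 195 195 195 195 195 194 196 195 197 196 151 118 126 160 194 197 195
 196 196 192 191 171 163 193]
```

The composite shows the upright sheath above the hole in both fixed views: side tip (331.8,282.7) and hole (328.6,307), scene tip (151.7,127) and hole (157,147). I'll refine these by sub-pixel image code.

```bash
python3 - <<'E'
from h import *
_,m=load('d0');g=cv2.cvtColor(m,cv2.COLOR_BGR2GRAY)
print('d0');print(g[300:315,316:342])
_,m=load('d4');g=cv2.cvtColor(m,cv2.COLOR_BGR2GRAY);print('d4');print(g[300:315,316:342])
_,m=load('s4');g=cv2.cvtColor(m,cv2.COLOR_BGR2GRAY);print('s4');print(g[140:154,146:168])
_,m=load('s0');g=cv2.cvtColor(m,cv2.COLOR_BGR2GRAY);print('s0');print(g[140:154,146:168])
E
```

```text
d0
[[205 205 205 204 203 205 206 203 204 207 205 205 206 205 204 204 204 203
  204 205 203 203 203 205 204 204]
 [205 204 203 204 203 206 204 202 203 200 202 195 204 203 202 204 203 203
  203 204 204 205 204 204 204 204]
 [205 202 203 203 205 204 185 176 176 161 159 152 166 164 172 190 200 204
  205 203 205 204 205 204 204 205]
 [204 205 203 205 206 194 146 126 125 105 105 104 109 108 122 145 170 195
  205 205 204 203 206 203 203 205]
 [205 206 203 206 200 163 118  99 100 102 101 103 106 106 106 106 120 162
  193 205 206 204 205 204 203 202]
 [203 205 204 205 187 126  97  98 101 105 106 107 108 107 105 103  96 116
  166 186 206 206 203 203 202 205]
 [204 204 207 206 176 106  95 100 105 106 107 108 110 109 109 105  96  94
  124 158 208 205 203 204 203 204]
 [204 204 206 206 177  99  95 106 107 109 106 109 111 108 108 106 102  93
   98 149 204 206 202 203 205 204]
 [203 205 205 206 186 107  94 101 105 107 107 109 110 108 107 105 103  95
   91 135 198 206 204 204 203 204]
 [204 204 206 206 199 140  98  99 106 106 110 109 109 110 105 105 102  98
   95 147 202 205 203 204 204 204]
 [205 2
[... 4089 characters left out ...]
1  95  82  81  83  89  69  68
   95  90  84  84]
 [202 202 202 202 205 189 124  99 110 116 120 118 108  87  74  78  73 114
   94  82  84  82]
 [202 202 202 202 204 204 154 100  98 107 111 113 109 153 180 109  70  91
   84  81  89  83]
 [201 202 202 201 203 206 202 181 178 160 155 176 197 205 213 167  94  77
   82  83  85  81]
 [202 202 202 202 202 203 205 203 204 201 200 204 206 207 212 169  94  75
   82  84  85  84]
 [202 202 202 202 202 202 202 203 204 204 204 203 203 203 206 209 123  70
   81  83  83  87]
 [202 202 202 202 202 202 202 202 203 202 202 202 202 202 204 213 165  93
   78  82  83  88]
 [202 202 202 202 202 202 201 202 202 202 202 203 202 202 203 209 168  94
   75  82  83  85]]
```

>>> {"name": "drive_tool", "arguments": {"motion": [[[0,0,0,0.016,0.3,-0.014,30],[0,0,0,0.016,0.7,-0.014,30],[0,0,0,0.016,1.05,-0.014,30],[0,0,0,0.016,1.18,-0.014,30],[0,0,0,0.016,1.18,-0.014,30]]]}}

```text
t: 12.95
position: [0.596, -0.1823, 0.2928]
tool_rot: [-90.1, 0.0, -103.6]
ft_force: [-0.2, -0.3, -3.1]
grip_width: 0.414
```

```bash
cat > m.py <<'E'
from h import *
def mid(r,x0,kind):  # bright/dark bar: centre from strongest gradients
    r=cv2.GaussianBlur(r.astype(np.float32)[None],(3,1),.5)[0]; return r
def run(n):
    for _ in range(1):
        o=bot.observe();P=o['position'];print(P,o['tool_rot'],o['ft_force'])
    for c,fn in (('side','d%d'%n),('scene','s%d'%n)):
        i,m=save(c,fn);g=cv2.cvtColor(m,cv2.COLOR_BGR2GRAY); tz=P[2]-.1146
        T=proj(i,[P[0],P[1],tz]);print(c,'tip pred',T.round(2))
        for k in (2,6,10,14,18,24):
            y=int(T[1])-k
            z=tz+np.linspace(0,.09,91); L=np.array([proj(i,[P[0],P[1],q]) for q in z]); u=np.interp(-y,-L[:,1],L[:,0])
            x=int(round(u)); print(y,'pred u %.1f'%u,'from',x-6,g[y,x-6:x+8])
        print('below',[ (y,g[y,int(T[0])-1:int(T[0])+3].tolist()) for y in range(int(T[1])-2,int(T[1])+5)])
E
python3 -c "from m import *;run(5)"
```

```text
[ 0.5959643  -0.18227691  0.29282935] [-9.00512989e+01  3.56076172e-03 -1.03599739e+02] [-0.22379373 -0.33164534 -3.09265431]
side tip pred [327.74 304.61]
302 pred u 328.1 from 322 [107 111 112 107 116 122 127 124 121 111 108 108 103 104]
298 pred u 328.5 from 323 [107 105 105 108 119 126 126 125 118 102 105 106 105 105]
294 pred u 329.0 from 323 [107 106 107 102 114 123 125 126 123 113 103 105 105 106]
290 pred u 329.5 from 324 [105 104 103 107 120 125 126 124 119 103 105 104 103 105]
286 pred u 330.0 from 324 [106 107 104 101 113 122 125 126 123 114 105 107 105 106]
280 pred u 330.7 from 325 [105 108 105 104 118 124 126 127 122 112 104 104 106 106]
below [(302, [116, 122, 127, 124]), (303, [117, 125, 127, 126]), (304, [117, 125, 127, 125]), (305, [116, 120, 122, 118]), (306, [112, 112, 115, 114]), (307, [112, 113, 112, 112]), (308, [114, 113, 113, 112])]
scene tip pred [154.21 143.59]
141 pred u 153.6 from 148 [113 113 113 112 112 122 130 127 117 108 111 114 111 105]
137 pred u 152.6 from 147 [194 207 210 140 109 121 130 127 115 103 106 107 108 111]
133 pred u 151.6 from 146 [110 110 112 111 110 123 129 125 109 157 195 197 196 196]
129 pred u 150.6 from 145 [196 197 197 199 206 144 122 124 108 158 196 197 196 196]
125 pred u 149.6 from 144 [195 195 196 198 202 140 122 124 109 159 192 192 194 188]
119 pred u 148.1 from 142 [155 154 151 152 164 160 131 125 119 131 195 199 195 195]
below [(141, [122, 130, 127, 117]), (142, [116, 128, 128, 120]), (143, [114, 127, 130, 125]), (144, [113, 119, 123, 121]), (145, [112, 113, 115, 115]), (146, [107, 110, 112, 115]), (147, [103, 109, 111, 116])]
```

```bash
python3 - <<'E'
from h import *
t=np.linspace(0,2*np.pi,200)
P=bot.observe()['position'];print(P)
for fn in('d5','s5'):
    i,_=load(fn);c=np.array([.596,-.1815,.17])
    q=np.array([proj(i,c+[.012*np.cos(a),.012*np.sin(a),0]) for a in t]);c0=proj(i,c)
    print(fn,'centre',c0.round(2),'L R T B',(q[:,0].min()).round(2),q[:,0].max().round(2),q[:,1].min().round(2),q[:,1].max().round(2))
    print('d/dx,d/dy px/mm',proj(i,c+[.001,0,0])-c0,proj(i,c+[0,.001,0])-c0)
    print('axis at .17, tcp pose at pic', proj(i,[.59596,-.18228,.17]))
E
```

```text
[ 0.59639675 -0.18243781  0.2937767 ]
d5 centre [327.27 307.71] L R T B 319.91 334.64 302.19 313.41
d/dx,d/dy px/mm [ 0.60771593 -0.0121175 ] [-0.08311275 -0.46697341]
axis at .17, tcp pose at pic [327.30765857 308.07951042]
s5 centre [155.09 146.5 ] L R T B 150.21 159.95 143.99 149.06
d/dx,d/dy px/mm [-0.3219187   0.16697608] [0.2469513  0.12973514]
axis at .17, tcp pose at pic [154.91000143 146.39419409]
```

>>> {"name": "drive_tool", "arguments": {"motion": [[[0,0,0,-0.02,0,-0.005,30],[0,0,0,-0.02,0.2,-0.005,30],[0,0,0,-0.02,0.5,-0.005,30],[0,0,0,-0.02,0.8,-0.005,30],[0,0,0,-0.02,1.1,-0.005,30]]]}}

```text
t: 13.68
position: [0.5958, -0.1814, 0.2481]
tool_rot: [-90.0, 0.0, -103.6]
ft_force: [0.4, 0.2, -2.9]
grip_width: 0.414
```

>>> {"name": "drive_tool", "arguments": {"motion": [[[0,0,0,0,0.3,0,30],[0,0,0,0,0.6,0,30],[0,0,0,0,0.8,0,30],[0,0,0,0,0.9,0,30],[0,0,0,0,0.9,0,30]]]}}

```text
t: 14.3
position: [0.5961, -0.1815, 0.2133]
tool_rot: [-90.0, 0.0, -103.6]
ft_force: [0.1, 0.0, -1.9]
grip_width: 0.411
```

```bash
python3 - <<'E'
from h import *
o=bot.observe();P=o['position'];print(P,o['tool_rot'],o['ft_force'],o['moment'])
a,s=save('side','d6');b,c=save('scene','s6')
for i in(a,b):
    print([proj(i,[P[0],P[1],z]).round(2).tolist() for z in (.17,P[2]-.0246)])
f=lambda m:cv2.resize(m,(390,450),interpolation=cv2.INTER_CUBIC)
cv2.imwrite('pics/c6.png',np.hstack([f(s[270:330,302:354]),f(c[110:170,130:182])]))
g=cv2.cvtColor(s,cv2.COLOR_BGR2GRAY);print('side');print(g[290:314,317:343])
g=cv2.cvtColor(c,cv2.COLOR_BGR2GRAY);print('scene');print(g[133:151,144:168])
E
```

```text
[ 0.59609661 -0.18147786  0.21325414] [-9.00114647e+01  1.74832837e-03 -1.03597883e+02] [ 0.11338028  0.01160274 -1.85360013] [0.08244384 0.07745559 0.01000041]
[[327.32, 307.7], [328.3, 299.76]]
[[155.06, 146.52], [153.48, 140.13]]
side
[[108 114 114 114 113 113 112  75  72  74  77  75  77  75  77  74  73  75
   74  72  87 114 114 111 116 113]
 [110 112 114 116 113 115 103  73  73  75  76  75  77  76  76  74  74  74
   72  74  87 114 113 112 114 113]
 [110 113 114 112 116 114  97  73  74  76  75  74  74  76  76  74  74  77
   73  78  98 112 114 110 112 110]
 [107 108 108 111 113 113  98  74  75  75  77  75  73  75  74  75  76  73
   72  75  95 116 114 110 111 111]
 [102 101 105 105 108 107  86  76  76  74  75  75  73  75  74  75  75  73
   75  78  94 114 112 111 112 109]
 [106 103 105  99 104 100  67  75  76  76  78  74  73  75  74  76  74  73
   72  74 103 113 112 114 113 111]
 [108 108 105 106 106 103  58  71  75  75  75  75  76  75  76  75  74  74
   73  73 111 113 113 111 111 112]
 [105 105 105 107 108 103  63  73  74  74  74  72  73  75  74  73  73  75
   71  71 106 107 108 107
[... 2879 characters left out ...]
14 115 114 114 113 115 114 115 114 126 132 129 119 122 121 120 116
  115 115 114 112 109 103]
 [114 113 115 113 114 114 115 115 115 112 120 130 129 121 113 117 117 113
  115 114 114 115 114 111]
 [115 115 114 115 115 114 114 115 110 105 113 129 130 125 111 116 116 112
  114 114 115 115 114 114]
 [114 114 115 114 114 114 115 111  99 103 108 127 131 128 114 117 117 114
  114 114 115 115 115 115]
 [115 114 115 115 115 114 115 115 102 100 106 126 133 130 120 117 115 116
  116 115 115 115 115 115]
 [114 115 114 114 115 115 114 116 113 110 110 115 124 122 115 115 115 114
  115 114 115 115 115 114]
 [114 114 114 114 114 115 114 115 115 115 114 114 116 116 115 113 115 114
  116 114 115 115 115 116]]
```

View pics/c6.png

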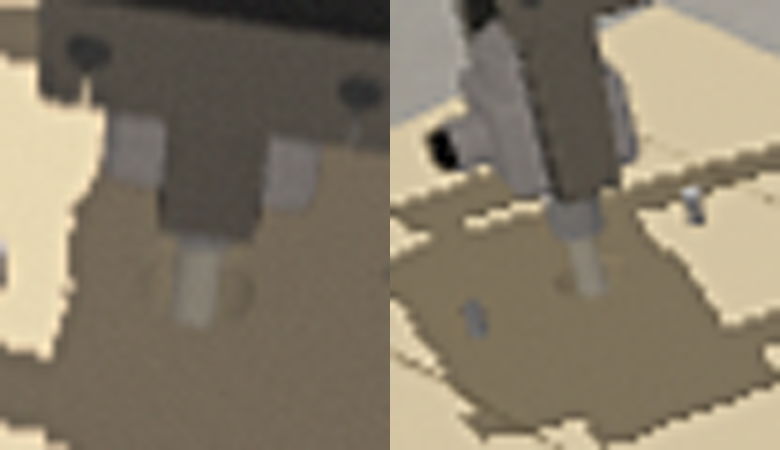

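The composite shows the sheath entering the port without contact, with the neck's lower edge still about 19–20 mm above the lid. In the side view the sheath is about 0.4 px right of the hole centre, so I'll shift −0.5 mm in x and lower about 7.5 mm.

>>> {"name": "drive_tool", "arguments": {"motion": [[[0,0,0,0.003,0,-0.012,30],[0,0,0,0.003,0.06,-0.012,30],[0,0,0,0.003,0.13,-0.012,30],[0,0,0,0.003,0.19,-0.012,30],[0,0,0,0.003,0.19,-0.012,30]]]}}

```text
t: 15.02
position: [0.5954, -0.1814, 0.2054]
tool_rot: [-90.0, 0.0, -103.6]
ft_force: [0.6, -0.2, -2.8]
grip_width: 0.412
```

>>> {"name": "drive_tool", "arguments": {"motion": [[[0,0,0,0,0,0,30],[0,0,0,0,0,0,30],[0,0,0,0,0,0,30],[0,0,0,0,0,0,30]]]}}

```text
t: 15.52
position: [0.5956, -0.1815, 0.2058]
tool_rot: [-90.0, -0.0, -103.6]
ft_force: [-0.3, -0.0, -2.3]
grip_width: 0.415
```

```bash
python3 - <<'E'
from h import *
o=bot.observe();P=o['position'];print(P,o['tool_rot'],o['ft_force'],o['moment'],o['qvel'].round(2))
a,s=save('side','d7');b,c=save('scene','s7')
for i in(a,b):
    print([proj(i,[P[0],P[1],z]).round(2).tolist() for z in (.17,P[2]-.0246)])
f=lambda m:cv2.resize(m,(390,450),interpolation=cv2.INTER_CUBIC)
cv2.imwrite('pics/c7.png',np.vstack([np.hstack([f(s[270:330,302:354]),f(c[110:170,130:182])])]))
g=cv2.cvtColor(s,cv2.COLOR_BGR2GRAY);print('side');print(g[302:314,317:339])
g=cv2.cvtColor(c,cv2.COLOR_BGR2GRAY);print('scene');print(g[141:151,148:166])
print(bot.observe()['position'])
E
```

```text
[ 0.59562686 -0.18147853  0.20584215] [-8.99959779e+01 -8.38175966e-04 -1.03598180e+02] [-0.25035483 -0.02839791 -2.34098037] [0.07199436 0.07921391 0.03332411] [ 0.02  0.05  0.07 -0.19 -0.    0.01]
[[327.04, 307.71], [327.62, 302.95]]
[[155.21, 146.44], [154.27, 142.61]]
side
[[107 106 106 107 107  84  75  73  77  73  73  77  73  74  74  74  73  71
   64 106 106 104]
 [106 107 107 108 106 102  81  77  75  74  74  72  76  72  72  75  72  73
   73 105 106 107]
 [108 105 105 106 108 109  95  88  85  84  82  80  76  73  76  73  73  78
   95 107 107 106]
 [108 106 105 104 104 107 112 109  99  98  95  91  93  88  88  87  85  89
  104 109 107 104]
 [107 108 107 103 103 107 112 113 107 111 109 111 109 102 106 103 100  97
  105 104 105 106]
 [105 105 105 104 102 105 112 110 111 120 119 121 122 115 106 107 103  98
   99 106 105 106]
 [108 106 107 101 102 108 112 107 111 122 127 130 125 117 110 104 101  96
   94 105 105 106]
 [107 106 107 104 104 108 110 106 110 122 126 125 125 113 110 106 102  93
   94 104 106 106]
 [105 108 105 106 105 110 110 106 114 124 127 128 122 111 107 104  98  95
  10
[... 389 characters left out ...]
 114 105 107 108 107 106 101  93 104 114 116 115 111 106 138]
 [115 115 114 115 107 107 106 105 104  99 101 112 114 114 115 114 113 110]
 [114 115 114 115 115 111 115 117 112 118 112 119 121 116 114 114 114 114]
 [114 115 115 115 115 116 115 128 128 125 113 119 115 114 115 115 114 116]
 [115 115 115 114 111 107 110 129 132 129 115 117 117 112 113 114 115 115]
 [114 115 115 112 100 103 108 126 131 128 120 118 118 114 115 114 115 115]
 [114 114 114 115 102 101 105 121 132 132 124 113 115 114 114 115 115 115]
 [114 115 115 116 113 110 111 114 124 123 117 113 115 115 117 116 114 116]
 [115 115 113 115 115 114 115 113 116 115 113 113 115 116 115 114 116 115]]
[ 0.59563033 -0.18147385  0.20581841]
```

View pics/c7.png

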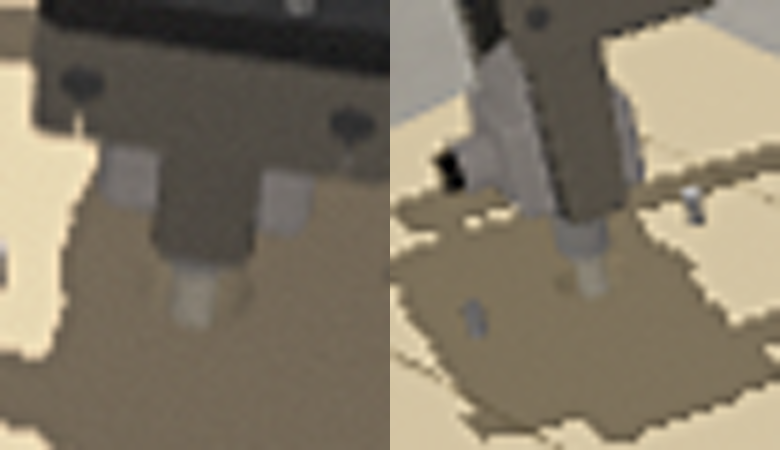

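```bash
python3 -c "
from h import *
print(bot.finish_job());o=bot.observe();print(o['t'],o['position'],o['ft_force'],o['grip_width'])"
```

```text
the job is handed in; nothing more can be done
None
the job is handed in; nothing more can be done
```

The kiln switch is off, and the new thermocouple is held upright in the lid port, ready for you to pack the gap. I handed the job in at about 15.6 s of the 67 s allowed.

- **Switch:** I turned it anticlockwise through about 59° and released it. The wrist view then showed the handle at its off mark, and a later side view, once the thermocouple was over the lid, still showed it turned. I did not check it again at the very end.
- **Thermocouple:** I took it out of the rack and lowered it straight down. The force readings gave no sign of contact with the kiln.
- **Centring:** The last side and scene pictures put the sheath within about 0.5 mm of the port's centre, and the tool was vertical to within 0.1°.
- **Sheath showing:** This is about 11 to 12.5 mm. The two cameras disagreed by about 1 mm on the neck height, so the estimate is no tighter than that.
- **Stillness:** The arm was still at hand-in, with the grip closed on the head (about 38 mm).

I did not touch anything else on the bench.

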